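# Spin-dry the mushrooms in the crank spinner

### The job

Put the last washed mushroom with the others in the salad spinner and spin them: press the catch pad so that the sprung lid pops up, steady the lid and ease it right back until it rests open by itself, put the mushroom from the worktop into the basket, and bring the lid down until the catch holds it shut. Then wind the crank by its grip two full turns clockwise, seen from above, and let go. Do not let the lid slam open or shut, and leave the bowl, the pepper mill and the cup where they stand.

Things in the scene. Friction and masses are not known exactly. Their poses are not given: they have to be found in the camera images.
- spinner: small salad spinner, fixed to the worktop by its rubber foot: clear bowl 168 mm across, rim 104 mm high, white lid 174 mm across (top 115 mm high), 166 mm high over the crank grip. Origin: on the worktop at the bowl's centre. Its +x points to the lid hinge, its -x to the catch (about -y in the world, to the robot's right), z up, which is the crank's axis
- catch (a joint): black rocker catch in front of the lid, rad: 0 = at rest, its nose holding the lid down; up to 0.30 with the pad pressed fully (9 mm down). The lid is let go at about 0.24 (pad some 7 mm down, about 4 N); springs back. When the lid is pushed down the nose snaps over it by itself
- catch_pad (a point): centre of the top of the catch's press pad (the ribbed outer part), 104 mm above the worktop, 125 mm from the bowl's centre; pressed straight down
- lid (a joint): lid hinge, rad: 0 = shut, 1.75 = right back against its stop (100 degrees). When released the lid pops up on two spring pins, overshoots a little and comes to rest at about 0.2. Between there and about 1.5 it falls shut if let go; beyond that it lies back against its stop. To latch it needs 6 to 10 N down at the fin
- lid_fin (a point): grip point of the black upright thumb fin on the lid's front edge: the fin is 12 mm thick (across, along the spinner's y), 22 mm long towards the hinge, 32 mm high above the lid; the point is 21 mm above the lid's top face, in the middle of the length. The lid can pivot between fingers that pinch the fin's sides. Axes turn with the lid
- lid_hinge (a point): middle of the lid's hinge axis (the axis runs along the spinner's y), 94 mm behind the bowl's centre, 109 mm above the worktop; the fin's grip point is 171 mm from it along the lid and 27.5 mm above it when shut
- crank (a joint): angle turned by the crank on top of the lid, rad, counted on over full turns; 0 at the start, with the arm towards the hinge; grows clockwise seen from above. Drives the basket twice as fast; turns easily (about 1 N) and stays where it is left. Its axis stands 94 mm in front of the hinge, at the lid's centre
- grip: the black upright grip at the end of the crank arm: 19 to 23 mm thick, 36 mm high, 38 mm from the crank's axis; its origin is on its axis, 22 mm above its foot and 152 mm above the worktop when the lid is shut. It spins freely on its pin
- basket_floor (a point): centre of the upper side of the white slatted basket's floor, 20 mm above the worktop. The basket is 118 mm wide inside at the floor, 138 mm at its rim, which is 98 mm above the worktop; two lugs stand 10 mm inwards just under the rim, where the dogs under the lid take the basket along once the lid is shut. It turns freely
- mushroom_mid (a point): the mushroom on the worktop, standing on its stem: light brown cap 44 mm across, 41 mm high, 18 to 35 g; pale stem 22 mm across and 17 mm high under the cap. The point is on its axis, 25 mm above its foot, near the widest part of the cap
- mushroom_in1_mid (a point): same point of a like mushroom that already stands in the basket, on the spinner's +y side
- mushroom_in2_mid (a point): same point of the other mushroom in the basket, on the spinner's -y side towards the hinge; the basket is free towards the catch
- pepper_mill: wooden pepper mill, 58 mm across, 165 mm high; origin at its foot. Leave alone
- bowl: empty white bowl, 124 mm across, 50 mm high; origin at its foot. Leave alone
- cup: espresso cup with a handle, 60 x 84 x 53 mm; origin at its foot. Leave alone
There are look-alikes about, which are no part of the job. What is shaped like the part that bears mushroom_mid but purple or red is not meant.

How it is judged:
By the outcome, as a careful person would: the job done as asked, in the order asked, and still so for the second after the job is handed in, with the robot touching nothing.
It also fails if it takes over 72 s, if anything falls off the work surface, if the arm or the gripper's body presses on something with over 40 N, if the wrist force passes 120 N, or if a joint passes its speed limit or range.

### The arm

A 6-joint arm with a two-finger parallel gripper is mounted at the origin on a cart in front of the work surface, level with it; the furniture and walls round the work are solid. World frame = base frame: x ahead of the robot, y to its left, z up, the work surface at z = 0. Lengths are in m, angles in rad, forces in N, time in s.
With the tool pointing down it reaches from about 0.2 to 0.875 m from the base axis. Payload 3.4 kg.
Tool frame: the origin (TCP) lies at the very end of the fingers, on their centre line; the grasp point (between the pads) lies arm.grip_point_offset behind it (arm.grip_point_offset is the distance from the TCP to the grasp point, in m); z points along the fingers, y is the line along which they close (so a half turn about z gives the same grasp; the last joint's range is limited). The gripper opens to 94 mm and grips with 3 to 60 N. Pads are 16 mm wide; open, the fingers measure 119 mm over their backs; the gripper's body (75 mm by 177 mm) begins 78 mm behind the grasp point.
Start: joints at [-1.319, 0.276, 1.505, -0, 1.361, -0.121], TCP at [0.209, -0.536, 0.205] pointing down, gripper open.
Joint ranges: [-2.89, 2.89], [-0.75, 2.08], [0.22, 2.7], [-1.18, 4.32], [0.11, 2.71], [-2.7, 2.7]. Speed limits (rad/s): [2.57, 2.57, 3.14, 3.14, 3.14, 3.14].

### API

Orientations are given as a unit quaternion [w, x, y, z].
In Python, from bench import arm gives the robot as it stands. Calls block until the motion is done:
- arm.goto(position, orientation): joint-space move of the TCP to a pose.
- arm.line_to(position, attitude=None, rate=0.15): straight line of the TCP; attitude=None keeps the orientation; rate is the mean speed in m/s.
- arm.movej(angles): joint-space move.
- arm.open_gripper() and arm.clamp(force=None): open the fingers fully, or close them until they stop; force is the grip in N (None keeps the last).
- arm.wait(seconds).
- arm.ik(position, orientation): joint angles nearest the present ones, or None.
- arm.read_camera(name): name is "scene" or "top"; returns (picture, depth): 480x640x3 uint8, red, green, blue; 480x640 float32, m along the optical axis (not along the pixel's ray), 0 where there is no reading.
- arm.get_calibration(name): a dict with "fx", "fy", "cx", "cy" (pixels), "view" (4x4, takes a point from world to camera coordinates). Camera axes: x right, y up, looking along -z (the intrinsics and any distortion apply to the point x, -y, -z); pixel columns grow to the right and rows downward; lengths in m; the calibration is good to about 2 mm. A picture is of the moment at which its call begins. get_calibration takes no time and is no camera call.
A pose or a line that the arm cannot do raises arm.PlanningError and nothing moves.
- arm.close_job(): hands the job in; it is judged then, once.
Trained networks look in the newest picture that a camera, given by its name, has taken for a name from the list of things; names that differ only in an ending like _2 or _b are one class to them, and where a whole thing is asked for, a point or a joint stands for the part that bears it (a point fixed in the world has none). Each returns a list of dicts, best first, with "p" (0 to 1); they miss things now and then, are a little off and sometimes report something else, mostly with a low value. They report only what shows in the picture. A call takes as long as a camera call. They do not tell look-alikes from the thing itself.
- arm.boxes_of(camera, thing): "point" ([column, row] in pixels, amid what is visible of it).
Readings, each from a call of its own:
- arm.read_time_s(): time.
- arm.read_q(): joint angles.
- arm.read_dq(): joint speeds.
- arm.read_joint_efforts(): joint torques, N m.
- arm.read_tcp_pos(): TCP position.
- arm.read_tool_rot(): TCP orientation.
- arm.read_force(): force on the tool from outside, world axes, zero at the start.
- arm.read_wrist_torque(): the same for the moment, N m.
- arm.read_finger_gap(): opening from 0.0 (shut) to 1.0 (fully open).
- arm.read_grip_force(): force on a finger pad.
Only numpy, scipy, OpenCV 4.12 (cv2) and the standard library are available. Lean on these libraries where they do the work, as an engineer would, in place of code of your own. Each camera call takes 0.05 s, during which the arm holds its last target. There are 200 camera calls.

## Working session

There is one attempt and no reset: what is moved stays moved. The work goes in short steps, each a Python script; the robot and the scene stay as the last script left them, time stands still between calls to the robot, and variables do not carry over. Pictures are saved under pics/ and viewed, at most 10 in all, crops included, and the job is handed in when it is done.

```bash
mkdir -p pics; cat > h.py <<'E'
import numpy as np, cv2
from bench import arm
from scipy.spatial.transform import Rotation as R
def px2w(cam,u,v,d=None,z=None):
    c=arm.get_calibration(cam); V=np.array(c["view"]); Rm=V[:3,:3]; t=V[:3,3]
    r=np.array([(u-c["cx"])/c["fx"],-(v-c["cy"])/c["fy"],-1.0])
    o=-Rm.T@t; r=Rm.T@r
    if z is not None: d=(z-o[2])/r[2]
    return o+d*r
def cloud(cam,D):
    v,u=np.mgrid[0:480,0:640]
    c=arm.get_calibration(cam); V=np.array(c["view"])
    P=np.stack([(u-c["cx"])/c["fx"]*D,-(v-c["cy"])/c["fy"]*D,-D],-1)
    return (P-V[:3,3])@V[:3,:3]
def quat(Rm):
    q=R.from_matrix(Rm).as_quat(); return [float(q[3]),*map(float,q[:3])]
def down(yaw):  # tool z down, tool y (closing line) at yaw in world
    y=np.array([np.cos(yaw),np.sin(yaw),0]); z=np.array([0,0,-1.]); x=np.cross(y,z)
    return np.stack([x,y,z],1)
def save(cam,name):
    p,d=arm.read_camera(cam); cv2.imwrite(f"pics/{name}.png",p[:,:,::-1]); return p,d
E
cat > a.py <<'E'
from h import *
print(arm.grip_point_offset)
for cam in("scene","top"):
    p,d=save(cam,cam+"0"); np.save(f"{cam}0.npy",d); W=cloud(cam,d)
    c=arm.get_calibration(cam); print(cam,{k:(c[k] if k!="view" else 0) for k in c})
    V=np.array(c["view"]);print("campos",-V[:3,:3].T@V[:3,3])
    for n in ["spinner","catch_pad","lid_fin","lid_hinge","grip","mushroom_mid","pepper_mill","bowl","cup"]:
        for b in arm.boxes_of(cam,n)[:3]:
            u,v=b["point"]; w=W[min(int(round(v)),479),min(int(round(u)),639)]
            print(n,round(b["p"],2),np.round([u,v]),np.round(w,3))
E
python3 a.py
```

```text
0.0188
scene {'fx': 444.6018219920409, 'fy': 444.6018219920409, 'cx': 319.4360785160118, 'cy': 228.61822094038132, 'view': 0}
campos [ 0.00898746 -0.80488205  0.99952485]
spinner 0.76 [283. 227.] [0.415 0.007 0.115]
catch_pad 0.68 [290. 246.] [ 0.399 -0.056  0.102]
lid_fin 0.79 [279. 218.] [0.423 0.042 0.12 ]
lid_hinge 0.96 [286. 220.] [0.434 0.022 0.12 ]
lid_hinge 0.27 [285. 229.] [ 0.416 -0.003  0.115]
grip 0.57 [284. 203.] [0.457 0.068 0.141]
grip 0.2 [387. 367.] [ 0.422 -0.453  0.011]
pepper_mill 0.45 [383. 367.] [ 0.415 -0.447  0.01 ]
bowl 0.98 [385. 365.] [ 0.421 -0.446  0.012]
top {'fx': 492.84879428511397, 'fy': 492.84879428511397, 'cx': 312.23951952696433, 'cy': 235.6775845487792, 'view': 0}
campos [ 0.27209407 -0.06085443  1.21385443]
spinner 0.58 [276. 266.] [0.43  0.037 0.123]
catch_pad 0.7 [323. 279.] [ 0.41  -0.07   0.106]
lid_fin 0.78 [275. 262.] [0.438 0.04  0.129]
lid_fin 0.43 [142. 274.] [0.405 0.372 0.019]
lid_hinge 0.62 [275. 262.] [0.438 0.04  0.129]
grip 0.44 [259. 254.] [0.448 0.072 0.163]
grip 0.3 [325. 282.] [ 0.403 -0.074  0.107]
mushroom_mid 0.7 [436. 288.] [ 0.413 -0.339  0.04 ]
mushroom_mid 0.51 [390. 295.] [ 0.39  -0.231  0.041]
mushroom_mid 0.48 [350. 274.] [ 0.435 -0.134  0.036]
pepper_mill 0.56 [373. 202.] [ 0.586 -0.171  0.144]
pepper_mill 0.54 [278. 261.] [0.441 0.033 0.129]
bowl 0.86 [490. 297.] [ 0.404 -0.479  0.006]
cup 0.92 [146. 274.] [0.407 0.365 0.01 ]
```

View pics/scene0.png

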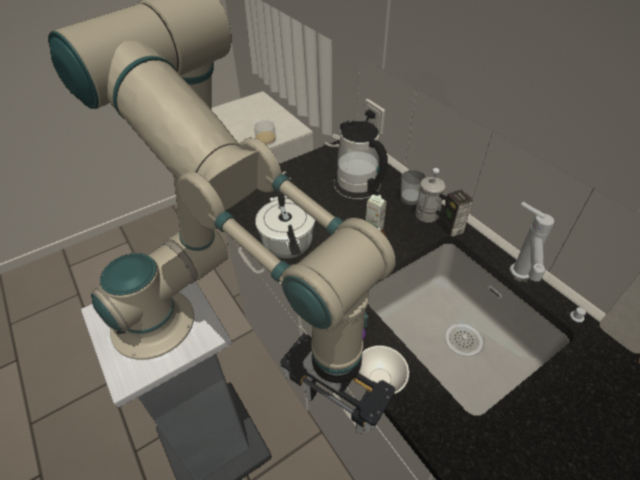

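View pics/top0.png

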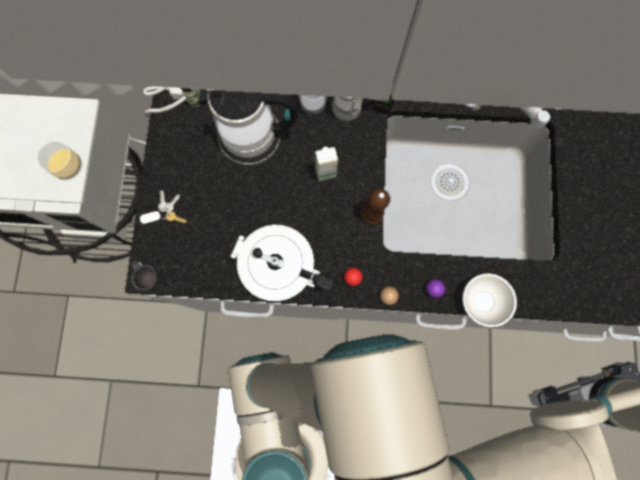

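The scene view shows the spinner half hidden behind the arm. The top view shows the lid centre at about (276,262), the crank grip at (258,254) towards the hinge, and the fin and catch at (310–325,275–282). The brown mushroom is at (390,295), between the red one (353,277) and the purple one (436,288), which are look-alikes. The mill is at (375,205), the bowl at (490,297) and the cup at (145,276).

```bash
cat > b.py <<'E'
from h import *
from scipy.optimize import least_squares
d=np.load("top0.npy"); W=cloud("top",d); im=cv2.imread("pics/top0.png").astype(int)
near=np.hypot(W[...,0]-.43,W[...,1]-.035)<.16
lidm=near&(im.min(-1)>150)&(abs(W[...,2]-.112)<.008)&(np.hypot(W[...,0]-.43,W[...,1]-.035)<.093)
P=W[lidm]; print("lid z",np.median(P[:,2]),len(P))
c,r=cv2.minEnclosingCircle(P[:,:2].astype(np.float32)); print("circ",c,r)
dark=near&(im.max(-1)<90)&(W[...,2]>.09)
Q=W[dark]; rr=np.hypot(Q[:,0]-c[0],Q[:,1]-c[1])
for nm,m in [("pad",(rr>.108)&(abs(Q[:,2]-.104)<.006)),("fin",(rr>.05)&(Q[:,2]>.135)&(Q[:,1]<c[1]-.03)),("grip",(Q[:,2]>.158))]:
    q=Q[m]; 
    if len(q): m_=(q.min(0)+q.max(0))/2; print(nm,len(q),q.mean(0).round(4),m_.round(4),"ang",np.degrees(np.arctan2(*(q.mean(0)[:2]-c)[::-1])),np.hypot(*(q.mean(0)[:2]-c)))
br=(np.hypot(W[...,0]-.39,W[...,1]+.231)<.04)&(W[...,2]>.02)
q=W[br]; print("mush",len(q),cv2.minEnclosingCircle(q[:,:2].astype(np.float32)),q.mean(0),q[:,2].max())
E
python3 b.py
```

```text
lid z 0.11465670923716982 3932
circ (0.43555623292922974, 0.034583382308483124) 0.0921618863940239
pad 108 [ 0.4017 -0.0792  0.1038] [ 0.4018 -0.0791  0.1038] ang -106.57937429031173 0.11868741655740048
fin 39 [ 0.4152 -0.0314  0.1468] [ 0.4158 -0.0314  0.1452] ang -107.150362283591 0.06902193543756502
grip 53 [0.4512 0.077  0.1642] [0.4517 0.0771 0.1635] ang 69.74143251665244 0.045256557578669164
mush 257 ((0.39102402329444885, -0.23079226911067963), 0.021708231419324875) [ 0.38995496 -0.22945016  0.03512333] 0.04474739598055064
```

```bash
cat >> h.py <<'E'
C=np.array([.4392,.041]); A=np.radians(72.5)
ex=np.array([np.cos(A),np.sin(A),0]); ey=np.array([-np.sin(A),np.cos(A),0]); ez=np.array([0,0,1.])
def S(x,y,z): return np.array([C[0],C[1],0])+x*ex+y*ey+z*ez
def toolq(lean=0,sgn=-1):  # closing along spinner y; lean>0: body leans towards the catch
    z=np.sin(lean)*ex-np.cos(lean)*ez; y=sgn*ey; return quat(np.stack([np.cross(y,z),y,z],1))
def tz(lean): return np.sin(lean)*ex-np.cos(lean)*ez
G=arm.grip_point_offset
def T(p,lean=0,up=0): return list(map(float,np.asarray(p)+tz(lean)*G))  # TCP for a grasp point
def fin(th,n=.0275): return S(.094-.171*np.cos(th)+n*np.sin(th),0,.109+.171*np.sin(th)+n*np.cos(th))
E
cat > c.py <<'E'
from h import *
for s in(-1,1):
    print(s,[np.round(j,2) if (j:=arm.ik(list(p),toolq(l,s))) is not None else None for p,l in [(S(-.128,0,.1),.26),(S(-.07,0,.15),0),(S(.15,0,.25),0),(S(.038,0,.14),0)]])
E
python3 c.py
```

```text
-1 [array([-0.62,  0.14,  2.02,  0.28,  1.08, -0.45]), array([-0.23,  0.08,  1.9 , -0.  ,  1.16,  0.08]), array([ 0.23,  0.17,  1.54, -0.  ,  1.43,  0.53]), array([ 0.02,  0.15,  1.85, -0.  ,  1.14,  0.32])]
1 [array([-0.62,  0.14,  2.02,  0.28,  1.08,  2.69]), None, array([ 0.23,  0.17,  1.54, -0.  ,  1.43, -2.61]), None]
```

```bash
cat > d.py <<'E'
from h import *
l=.26; q=toolq(l)
arm.clamp(10)
arm.goto(list(S(-.135,0,.22)),q)
arm.line_to(list(S(-.128,0,.115)),rate=.2)
f0=np.array(arm.read_force())
for z in (.103,.100,.098,.096,.0945):
    arm.line_to(list(S(-.128,0,z)),rate=.05); f=np.array(arm.read_force())-f0; print(z,f.round(1),np.round(arm.read_tcp_pos(),4))
    if f[2]>25: break
arm.line_to(list(S(-.128,0,.11)),rate=.15)
arm.line_to(list(S(-.165,0,.20)),rate=.25)
p,d=save("top","pop"); W=cloud("top",d)
im=p.astype(int); m=(np.hypot(*(W[...,:2]-S(-.07,0,0)[:2]).transpose(2,0,1))<.03)&(im.max(-1)<90)&(W[...,2]>.12)
q=W[m]; print(len(q), q[:,2].max() if len(q) else 0, q[q[:,2]>q[:,2].max()-.012].mean(0) if len(q) else 0)
cv2.imwrite("pics/popc.png",cv2.resize(p[180:340,180:400,::-1],None,fx=3,fy=3)); print(arm.read_time_s())
E
python3 d.py
```

```text
0.103 [ 0.6 -0.5 -0.2] [ 0.401  -0.0814  0.1032]
0.1 [-0.  -1.3  0.9] [ 0.4009 -0.0813  0.1   ]
0.098 [-0.8 -1.3  1.7] [ 0.4008 -0.0812  0.098 ]
0.096 [-0.3 -1.3  0.9] [ 0.4007 -0.0811  0.0959]
0.0945 [ 0.2 -1.9  1.1] [ 0.4007 -0.0811  0.0945]
92 0.18434839609885453 [ 0.41802189 -0.02357355  0.17928601]
7.0833
```

View pics/popc.png

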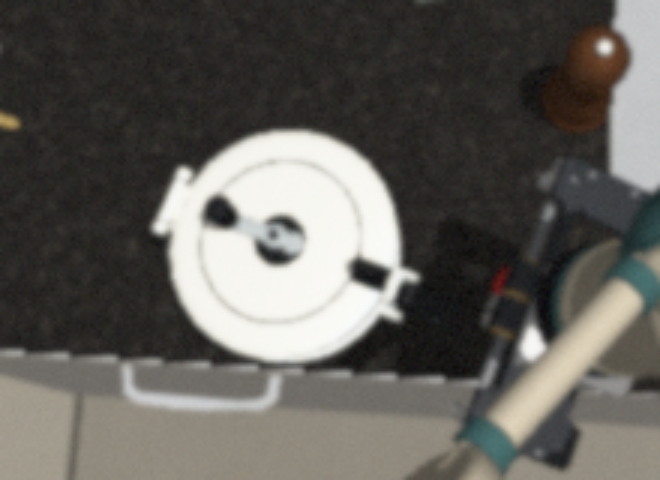

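Popped: in the crop the fin (370,270) and the lid are raised off the catch (400,290), and the fin top measures 0.18 m, so the lid is at about 0.2 rad. Next I grasp the fin and ease the lid back.

```bash
cat > e.py <<'E'
from h import *
q=toolq(0); n=.030
arm.goto(list(S(-.085,0,.27)),q)
arm.open_gripper()
arm.line_to(T(fin(.2,n)+ez*.05),rate=.25); arm.line_to(T(fin(.2,n)),rate=.12)
arm.clamp(12); g=arm.read_finger_gap(); print("gap mm",g*94,arm.read_grip_force())
if g*94<6: raise SystemExit
for th in np.arange(.3,1.741,.12):
    arm.line_to(T(fin(th,n)),rate=.12)
    print(round(th,2),np.round(arm.read_force(),1),round(arm.read_finger_gap()*94,1))
arm.line_to(T(fin(1.735,n)),rate=.05); print(np.round(arm.read_force(),1),arm.read_time_s())
p,d=save("top","open0")
cv2.imwrite("pics/openc.png",cv2.resize(p[150:340,160:400,::-1],None,fx=3,fy=3))
E
python3 e.py
```

```text
gap mm 12.235644820490364 11.987936049699783
0.3 [ 2.  -1.9 -0.7] 12.1
0.42 [ 2.4 -2.7 -0.1] 12.1
0.54 [ 4.2 -2.5  1. ] 12.1
0.66 [ 4.1 -4.2  1.3] 12.6
0.78 [ 5.8 -3.4  1.7] 11.8
0.9 [ 5.8 -3.5  1.2] 11.8
1.02 [ 6.5 -2.4  1.7] 12.0
1.14 [ 7.1 -2.6  2.2] 12.2
1.26 [ 7.4 -3.3  2.6] 11.9
1.38 [ 7.6 -2.9  3.2] 11.9
1.5 [ 9.2 -2.9  3.2] 12.4
1.62 [ 9.6 -1.2  2.9] 11.5
1.74 [10.8 -0.9  2.5] 12.0
[ 9.9 -2.4  2.3] 15.7667
```

View pics/openc.png

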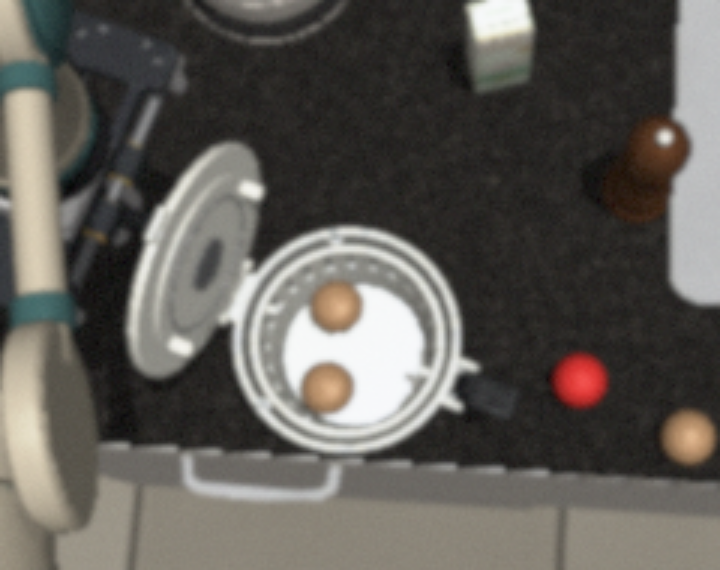

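The lid is held right back. In the crop the basket is open with two mushrooms at (336,306) and (327,388), it is free towards the catch, and the lugs are at (418,372) and (272,308). Now I release and fetch the brown mushroom.

```bash
cat > f.py <<'E'
from h import *
def sp(p): v=p-S(0,0,0); return np.round([v@ex,v@ey,v[2]],4)
for u,v,z in [(336,306,.055),(327,388,.055),(418,372,.09),(272,308,.09)]: print(sp(px2w("top",160+u/3,150+v/3,z=z)))
q=toolq(0)
arm.open_gripper(); p=np.array(arm.read_tcp_pos()); arm.line_to(list(p+[0,0,.08]),rate=.2)
m=np.array([.391,-.231])
arm.goto([m[0],m[1],.14],q)
_,d=arm.read_camera("top"); W=cloud("top",d); v=W-S(0,0,0); X=v@ex; Y=v@ey
k=(X>.08)&(X<.16)&(abs(Y)<.09)&(W[...,2]>.2); print("lid open pts",k.sum(),W[k][:,2].max() if k.any() else 0)
if k.sum()<50: raise SystemExit
arm.line_to([m[0],m[1],.014],rate=.2)
arm.clamp(8); print("gap",arm.read_finger_gap()*94)
arm.line_to([m[0],m[1],.20],rate=.25); print("gap",arm.read_finger_gap()*94,arm.read_time_s())
E
python3 f.py
```

```text
[ 0.0241 -0.0282  0.055 ]
[0.006  0.0351 0.055 ]
[-0.059   0.0015  0.09  ]
[ 0.0644 -0.0042  0.09  ]
lid open pts 1792 0.299197432785282
gap 42.896771337008616
gap 42.76657818985254 21.9583
```

```bash
cat > g.py <<'E'
from h import *
q=toolq(0)
arm.goto(list(S(-.030,-.004,.20)),q)
arm.line_to(list(S(-.030,-.004,.101)),rate=.15)
arm.wait(.2); arm.open_gripper(); arm.wait(.2)
arm.line_to(list(S(-.030,-.004,.20)),rate=.25)
arm.goto(list(S(-.19,0,.3)),q)
p,d=save("top","in"); cv2.imwrite("pics/inc.png",cv2.resize(p[150:340,160:400,::-1],None,fx=3,fy=3))
print(arm.read_time_s())
E
python3 g.py
```

```text
26.425
```

View pics/inc.png

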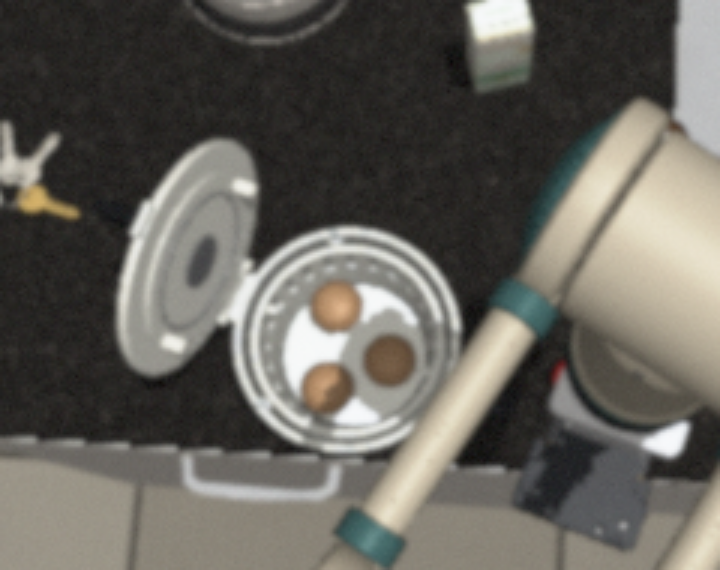

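The mushroom stands in the basket at crop (388,360) with the other two, and the lid stays open. Now I close it.

```bash
cat > i.py <<'E'
from h import *
q=toolq(0); n=.030
arm.goto(list(S(-.08,0,.40)),q)
arm.goto(T(fin(1.745,n)+ez*.09),q)
arm.line_to(T(fin(1.745,n)),rate=.15)
arm.clamp(12); g=arm.read_finger_gap()*94; print("gap",g)
if g<9: raise SystemExit
for th in list(np.arange(1.65,.2,-.12))+[.2]:
    arm.line_to(T(fin(th,n)),rate=.12)
    g=arm.read_finger_gap()*94
    if g<9: print("lost",th)
print(np.round(arm.read_force(),1),g)
arm.clamp(40); f0=np.array(arm.read_force())
for th in (.15,.1,.06,.03,.015,0,-.01,-.02):
    arm.line_to(T(fin(th,n)),rate=.06); f=np.array(arm.read_force())-f0
    print(th,f.round(1),round(arm.read_finger_gap()*94,1))
    if f[2]>25: break
arm.wait(.2); arm.line_to(T(fin(0,n)),rate=.05); arm.open_gripper(); arm.wait(.3)
p=np.array(arm.read_tcp_pos()); arm.line_to(list(p+[0,0,.09]),rate=.2)
arm.goto(list(S(-.19,0,.25)),q)
p,d=save("top","shut"); W=cloud("top",d)
m=(np.hypot(*(W[...,:2]-S(-.075,0,0)[:2]).transpose(2,0,1))<.03)&(p.max(-1)<90)&(W[...,2]>.12)&(W[...,2]<.2)
print("fin top",m.sum(),np.percentile(W[m][:,2],[50,90,100]) if m.any() else 0)
m=(np.hypot(*(W[...,:2]-S(.038,0,0)[:2]).transpose(2,0,1))<.03)&(p.max(-1)<90)&(W[...,2]>.155)&(W[...,2]<.2)
w=W[m].mean(0)-S(0,0,0); print("grip",w@ex,w@ey,w[2])
cv2.imwrite("pics/shutc.png",cv2.resize(p[150:340,160:400,::-1],None,fx=3,fy=3)); print(arm.read_time_s())
E
python3 i.py
```

```text
gap 11.53334290395706
[ 4.6 -2.4 -1.1] 11.923324275546264
0.15 [-0.6 -0.3  3.8] 11.8
0.1 [ 0.7 -0.4  3.3] 11.8
0.06 [-0.3 -0.8  4.2] 12.0
0.03 [-1.6  0.   6.1] 12.1
0.015 [-1.1 -1.1  6.1] 11.6
0 [ 1.1 -2.   1. ] 11.8
-0.01 [-1.5 -1.3  5.1] 11.7
-0.02 [-3.1 -0.8 13. ] 11.7
fin top 61 [0.14608135 0.14939031 0.15123305]
grip 0.0379637812095119 -0.0004399453958628067 0.16327497545731218
40.0
```

View pics/shutc.png

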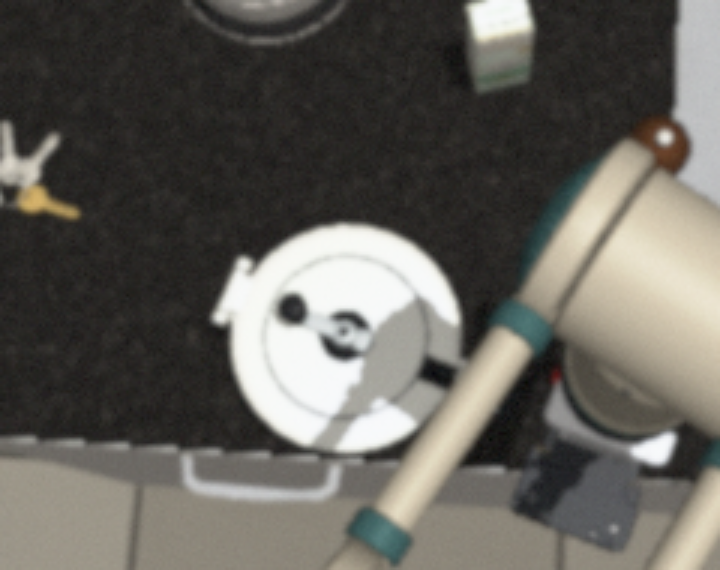

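The lid is shut: the fin top is at 0.146 m, the force snapped at 0 rad, and the crank grip at crop (292,308) measures (38,0) mm in the spinner frame. Now I wind.

```bash
cat > j.py <<'E'
from h import *
q=toolq(0); r=.038; z=.139
arm.goto(list(S(r,0,.22)),q); arm.line_to(list(S(r,0,z)),rate=.15)
arm.clamp(10); print("gap",arm.read_finger_gap()*94,arm.read_time_s())
N=20; end=4*np.pi+.06
for i,a in enumerate(np.append(np.arange(1,2*N+1)*2*np.pi/N,end)):
    arm.line_to(list(map(float,S(r*np.cos(a),-r*np.sin(a),z))),rate=.12)
    if i%5==4: print(i,np.round(arm.read_force(),1),round(arm.read_finger_gap()*94,1))
    if arm.read_time_s()>66: print("time!");break
print(arm.read_time_s())
arm.open_gripper(); p=np.array(arm.read_tcp_pos()); arm.line_to(list(p+[0,0,.08]),rate=.25)
print(arm.read_time_s())
if arm.read_time_s()<66:
    arm.goto(list(S(-.19,0,.25)),q)
    p,d=save("top","end"); W=cloud("top",d)
    m=(np.hypot(*(W[...,:2]-S(0,0,0)[:2]).transpose(2,0,1))<.06)&(p.max(-1)<90)&(W[...,2]>.155)&(W[...,2]<.2)
    w=W[m].mean(0)-S(0,0,0); print("grip",w@ex,w@ey,w[2]); print(arm.read_time_s())
E
python3 j.py
```

```text
gap 21.645633921191873 42.7167
4 [ 4.3 -1.1 -0.5] 21.9
9 [-3.2 -5.4  4.9] 21.8
14 [ 4.1 -0.8  1.3] 21.5
19 [ 0.7 -2.   5. ] 21.9
24 [ 4.4 -1.2  2.3] 21.4
29 [-2.6 -5.7  8.7] 21.5
34 [ 4.6 -1.1  2.8] 21.3
39 [1.  0.9 4.9] 21.5
52.9667
54.6167
grip 0.037595370496073637 0.0015277734496650808 0.16427405010889326
55.5833
```

View pics/end.png

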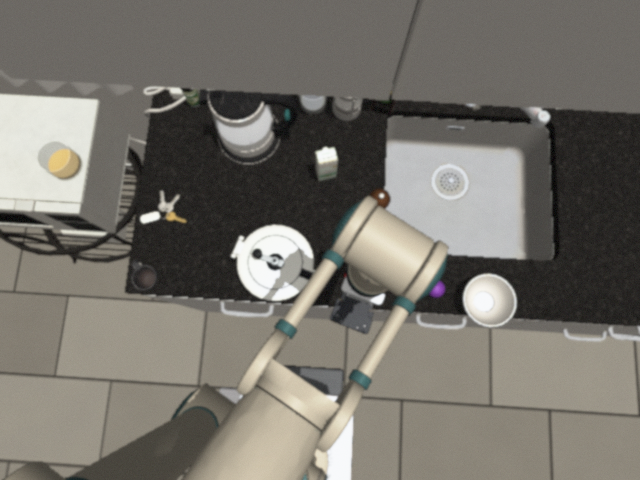

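The end view shows the lid shut with the grip back at (258,254), and the mill (380,200), bowl (490,300) and cup (145,276) unmoved. The grip reads about 2 mm short of two full turns, so I nudge it slightly past and hand in.

```bash
cat > k.py <<'E'
from h import *
q=toolq(0); r=.038; z=.139
arm.goto(list(S(r,0,.20)),q); arm.line_to(list(S(r,0,z)),rate=.2)
arm.clamp(10); print(arm.read_finger_gap()*94)
arm.line_to(list(map(float,S(r*np.cos(.14),-r*np.sin(.14),z))),rate=.08)
arm.open_gripper(); p=np.array(arm.read_tcp_pos()); arm.line_to(list(p+[0,0,.08]),rate=.25)
_=arm.wait(.2); print(arm.read_time_s()); print(arm.close_job())
E
python3 k.py
```

```text
21.590995212893958
60.175
the job is handed in; nothing more can be done
None
```

The mushroom is in the basket, the lid is latched shut, the crank is wound two full turns clockwise (plus a small nudge past) and released, and the job was handed in at 60 s.

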